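# Open the double doors of an equipment enclosure

## Task

The small equipment enclosure lies on its back on the bench with its two doors facing up: turn the red latch outwards as far as it goes so it is clear of the left door, then open the left door (blue tab), whose steel strip laps over the right one, and only then the right door (black tab). Raise each door by its tab to about half open and let go so that it stands there by itself for a moment, then lay it right back to its stop, best by pushing it from inside; never let a door fly or slam. Leave the things lying around the enclosure where they are.

Things in the scene. Friction and masses are not known exactly. Their poses are not given: they have to be found in the camera images.
- enclosure: Cream metal enclosure on its back, fixed: 270 (x) by 320 (y) by 116 mm high. Origin: centre of its underside, on the bench; x points away from the robot (turned up to 17 degrees), y left, z up. Its front rail (nearest the robot, x -135 to -105 mm) has its top 116 mm above the bench, level with the closed doors' tops. The cards inside reach 70 mm above the bench.
- door_a (a joint): Left door's opening angle, rad: 0 closed, 1.9 at its stop, beyond upright. Plate 234 (x) by 153 (y) by 6 mm, about 0.4 kg, hinged along its left (+y) edge. Stiff hinge (0.55 N m): it stays where left. Free edge 154 mm from the hinge line; a 30 mm wide, 4 mm thick steel strip on top of it ends 171 mm from the hinge line and laps 16 mm over the right door. The latch holds it down.
- door_b (a joint): Opening angle of the right door, rad: 0 closed, 1.9 at its stop. Same plate and same stiff hinge, hinged along its right (-y) edge; its free edge is 154 mm from the hinge line and lies under the left door's strip.
- latch (a joint): Angle of the latch, rad, about the vertical, counter-clockwise from above: 0 points away from the robot along the enclosure's x, over the left door; it starts within 0.3 of that. Turned counter-clockwise (outwards, towards +y) its stop is at 1.65; at 1.4 or more it is clear of the door. Stiff: about 0.06 N m, stays where left.
- door_a_tab (a point): Point on the left door's blue tab: a blade 40 mm along x, 8 mm thick across y, standing 36 mm up from the door's top face (top 152 mm above the bench when closed). The point is 22 mm above that face, midway along and across the blade, 120 mm from the hinge line; it moves and turns with the door, its axes those of the enclosure when closed.
- door_b_tab (a point): The same point on the right door's black tab, same sizes, 120 mm from its hinge line; it lies 80 mm further along the enclosure's +x than the blue tab.
- door_a_hinge (a point): Point on the left door's hinge line (which runs along the enclosure's x), level with the tab along x, 110 mm above the bench (the underside of the closed door): enclosure y = +155 mm.
- door_b_hinge (a point): Point on the right door's hinge line, level with its tab along x, 110 mm above the bench: enclosure y = -155 mm.
- latch_pivot (a point): Pivot of the latch on the front rail, 117.5 mm above the bench, at x = -120, y = +75 mm of the enclosure; fixed.
- latch_grip (a point): Point on the latch's red thumb rib, 30 mm out from the pivot, about 137 mm above the bench; moves with the latch. The latch is a steel bar 14 mm wide and 4 mm thick reaching 45 mm out from the pivot, with a red rib on it 36 mm long (8 to 44 mm out), 12 mm wide, its top about 146 mm above the bench.
- driver: Screwdriver lying beside the enclosure, about 200 mm long; leave alone. Origin on its underside, x along it.
- tray: Empty blue parts tray 110 by 80 by 30 mm; leave alone. Origin: centre of its underside.
- supply: Plug-in power supply, aluminium block 120 by 70 by 34 mm with a black end; leave alone. Origin: centre of its underside.

How it is judged:
By the outcome, as a careful person would: the job done as asked, in the order asked, and still so for the second after the job is handed in, with the robot touching nothing.
It also fails if it takes over 72 s, if anything falls off the work surface, if the arm or the gripper's body presses on something with over 40 N, if the wrist force passes 120 N, or if a joint passes its speed limit or range.

## Robot

A 6-joint arm with a two-finger parallel gripper is mounted at the origin on the work surface. World frame = base frame: x ahead of the robot, y to its left, z up, the work surface at z = 0. Lengths are in mm, angles in rad, forces in N, time in s.
With the tool pointing down it reaches from about 300 to 775 mm from the base axis. Payload 14.6 kg.
Tool frame: the origin (TCP) lies midway between the tips of the shut fingers; the grasp point (between the pads) lies 19 mm behind it (manip.hold_point_z is the distance from the TCP to the grasp point, in mm); z points along the fingers, y is the direction in which the jaws open and shut (so a half turn about z gives the same grasp; the last joint's range is limited). The gripper opens to 94 mm and grips with 3 to 60 N. Pads are 16 mm wide; open, the fingers measure 119 mm over their backs; the gripper's body (75 mm by 177 mm) begins 78 mm behind the grasp point.
Start: joints at [-1.284, 0.3, 1.521, -0, 1.321, -0.067], TCP at [190.548, -515.927, 205.446] pointing down, gripper open.
Joint ranges: [-3.03, 3.03], [-0.79, 2.21], [0.23, 2.52], [-1.04, 4.18], [0, 3.07], [-2.55, 2.55]. Speed limits (rad/s): [2.22, 2.22, 2.57, 3.14, 3.14, 3.14].

## Interface

Orientations are given as [roll, pitch, yaw] about the fixed x, y, z axes, in that order (R = Rz(yaw) Ry(pitch) Rx(roll)).
In Python, from cell import manip gives the robot as it stands.
- The arm moves only by the shell command python3 -m crank 'ROWS' [OPENING] [FORCE]. ROWS is JSON, a list of rows, each an object with "offset": the shift along the world's x, y, z in m, a list of three; "spin": the turn about the world's z in degrees. In form: [{"offset": [dx, dy, dz], "spin": spin}, ...]. A call has exactly 8 rows; each row is the pose to reach, as a shift and turn from the pose measured when the call began; what a row does not reach only later rows make up. A row lasts 1/12 s, in which the tool goes at most 41.7 mm and 7.16 degrees, less where a joint would pass 70% of its speed; a pose out of reach is approached as far as the arm can. A call with a gripper value outside its range is refused whole. OPENING is the opening, from 0 (shut) to 1 (fully open), set as the call begins (- or left out, the last holds). The fingers move at their own pace and stop on an object; FORCE is the grip in N (left out, the last holds). Time passes only in rows, so rows that repeat a pose let the fingers close, or fill a call up. It gives the time, the measured TCP pose, the force and the opening at its end, in the units of the state.
- manip.read_state(): the state, without advancing time (a new reading comes with each control period).
- manip.camera(name): name is "scene" or "side" or "wrist"; returns a dict with "pixels" (480x640x3 uint8, red, green, blue), "fx", "fy", "cx", "cy" (pixels), "extrinsics" (4x4, takes a point from world to camera coordinates); the wrist camera has in their place "hand_eye" (4x4, takes a point from camera to tool coordinates, whose origin is the TCP and whose axes are the flange's). Camera axes: x right, y down, z forward; pixel columns grow to the right and rows downward; lengths in mm; the calibration is good to about 2 mm. A picture is of the moment at which its call begins: read the wrist's pose just before it. There is no depth.
- manip.sign_off(): hands the job in, once; it reports no verdict.
Trained networks look in a picture, given as the dict that the camera call returned (one of the last four; its "shot" number tells which), for a name from the list of things; names that differ only in an ending like _2 or _b are one class to them, and where a whole thing is asked for, a point or a joint stands for the part that bears it (a point fixed in the world has none). Each returns a list of dicts, best first, with "conf" (0 to 1); they miss things now and then, are a little off and sometimes report something else, mostly with a low value. They report only what shows in the picture. A call takes as long as a camera call.
- manip.search_frame(picture, name): "location" ([x, y, z] in mm, in world coordinates, good to about 4 mm: the middle of the surface that is visible of it).
- manip.masks_of(picture, name): "mask" (480x640 bool, what is visible of it).
The state is a dict: "clock": time; "joints": joint angles; "qd": joint speeds; "effort": joint torques, N m; "eef_pos": TCP position; "eef_rot": TCP orientation; "wrist_force": force on the tool from outside, world axes, zero at the start; "moment": the same for the moment, N m; "finger_gap": finger opening in mm.
Only numpy, scipy, OpenCV 4.12 (cv2) and the standard library are available. Lean on these libraries where they do the work, as an engineer would, in place of code of your own. Each camera call takes 0.05 s, during which the arm holds its last target. There are 200 camera calls.

## Working session

There is one attempt and no reset: what is moved stays moved. The work goes in short steps, Python scripts to look and compute and a shell command to move; the robot and the scene stay as the last step left them, time stands still between calls to the robot, and variables do not carry over. Pictures are saved under pics/ and viewed, about 8 in all and at most 12, crops included, and the job is handed in when it is done.

```bash
ls; mkdir -p pics
cat > h.py <<'E'
from cell import manip
import numpy as np, cv2
def snap(n,f=None):
    p=manip.camera(n)
    if f: cv2.imwrite('pics/'+f,p['pixels'][:,:,::-1])
    return p
def proj(p,X):
    E=np.array(p['extrinsics']); X=np.atleast_2d(X); c=X@E[:3,:3].T+E[:3,3]
    return np.c_[p['fx']*c[:,0]/c[:,2]+p['cx'],p['fy']*c[:,1]/c[:,2]+p['cy']]
E
python3 - <<'E'
from h import *
np.set_printoptions(precision=1,suppress=True)
s=manip.read_state();print(s['clock'],s['eef_pos'],s['eef_rot'],manip.hold_point_z)
for c in('scene','side'):
    p=snap(c,c+'0.png')
    E=np.array(p['extrinsics']);print(c,'cam pos',-E[:3,:3].T@E[:3,3])
    for n in('enclosure','door_a_tab','door_b_tab','door_a_hinge','door_b_hinge','latch_pivot','latch_grip','driver','tray','supply'):
        try:
            for d in manip.search_frame(p,n)[:2]:print(n,np.array(d['location']),round(d['conf'],2))
        except Exception as e:print(n,e)
E
```

```text
pics
0.0 [ 190.5 -515.7  204.9] [-3.1 -0.   0.4] 18.8
scene cam pos [1088.7  840.8  705.3]
enclosure [607.9  21.6 121. ] 0.76
door_a_tab [588.1  18.  118.3] 0.73
door_b_tab [ 607.4 -144.3  118.9] 0.8
door_b_tab [590.2  18.4 116.1] 0.39
door_a_hinge [591.4  20.8 117.4] 0.82
door_b_hinge [ 613.5 -139.5  114.4] 0.92
door_b_hinge [607.5  17.6 117.7] 0.65
latch_pivot [610.3  22.1 113.8] 0.59
latch_grip [468.4   4.  132.6] 0.6
driver [503.3 154.   23.4] 0.93
tray [ 523.6 -399.5   22.7] 0.76
tray [607.8  22.  118.5] 0.47
supply [447.4 271.2  32.3] 0.64
side cam pos [-38.4 726.2 761.8]
enclosure [524.    8.9 114.3] 0.8
enclosure [487.4 151.1  18. ] 0.19
door_a_tab [568.6  22.4 112.3] 0.69
door_b_tab [ 579.  -144.3  119.7] 0.65
door_a_hinge [563.5  18.7 110.6] 0.73
door_b_hinge [ 582.2 -150.   113.9] 0.8
door_b_hinge [461.4   8.1 129.6] 0.47
latch_pivot [521.6  12.3 116.9] 0.91
latch_pivot [565.5  17.7 115.7] 0.75
latch_grip [460.3   7.8 130.9] 0.55
driver [486.6 152.8  18.2] 0.61
driver [459.8   8.9 132. ] 0.38
tray [ 507.2 -392.4   13.5] 0.92
tray [521.4  13.2 117.2] 0.64
supply [420.1 269.3  30.2] 0.94
```

View pics/scene0.png

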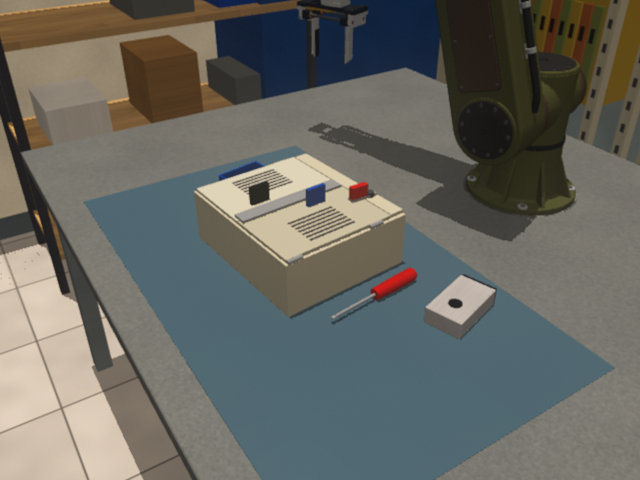

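View pics/side0.png

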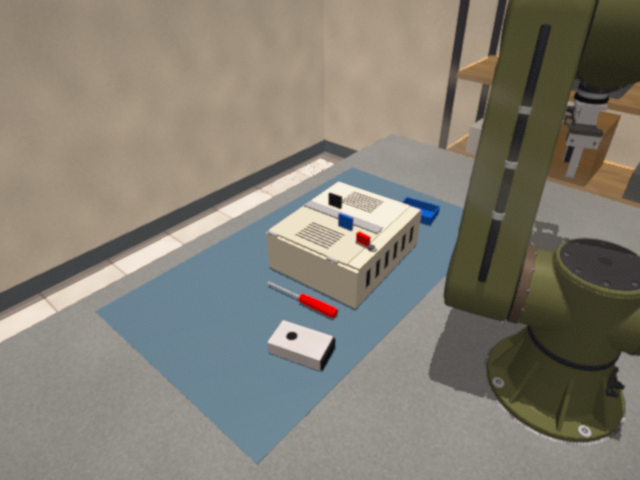

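The scene view shows the red latch rib at (358,190), the blue tab at (315,195) and the black tab at (259,192). The driver and supply lie on the +y side and the tray on the -y side. Next I'll fit the enclosure pose to both views.

```bash
cat > fit.py <<'E'
from h import *
from scipy.optimize import minimize
np.set_printoptions(precision=1,suppress=True)
V=[]
for c in('scene','side'):
    p=snap(c); m=manip.masks_of(p,'enclosure')[0]['mask']
    hsv=cv2.cvtColor(p['pixels'],cv2.COLOR_RGB2HSV).astype(int); H,S,Vv=hsv[...,0],hsv[...,1],hsv[...,2]
    box=cv2.boundingRect(m.astype(np.uint8)); roi=np.zeros_like(m); roi[box[1]-15:box[1]+box[3],box[0]:box[0]+box[2]]=1
    t={}
    cs={'scene':[(315,195),(259,192),(358,190)],'side':[(346,221),(335,200),(363,239)]}[c]
    for n,k,(u,v) in(('a',(abs(H-112)<15)&(S>120),cs[0]),('b',Vv<70,cs[1]),('l',((H<8)|(H>172))&(S>150),cs[2])):
        r=np.zeros_like(m); r[v-16:v+16,u-16:u+16]=1
        ys,xs=np.nonzero(k&r); t[n]=np.array([xs.mean(),ys.mean()]); print(c,n,t[n],len(xs))
    hull=cv2.convexHull(np.argwhere(m)[:,::-1].astype(np.int32)); M=np.zeros(m.shape,np.uint8); cv2.fillConvexPoly(M,hull,1)
    print(c,box,m.sum(),M.sum()); V.append((p,M,t))
def W(q,P):
    c,s=np.cos(q[2]),np.sin(q[2]); P=np.atleast_2d(P).astype(float); return np.c_[q[0]+c*P[:,0]-s*P[:,1],q[1]+s*P[:,0]+c*P[:,1],P[:,2]]
B=[[x,y,z] for x in(-135,135) for y in(-160,160) for z in(0,116)]
def cost(q,full=False):
    e=0;o=[]
    for p,M,t in V:
        R=np.zeros(M.shape,np.uint8); h=cv2.convexHull(proj(p,W(q,B)).astype(np.float32))
        cv2.fillConvexPoly(R,np.round(h*16).astype(np.int32),1,shift=4)
        iou=(R&M).sum()/(R|M).sum()
        T=proj(p,W(q,[[q[3],35,134],[q[3]+80,-35,134]])); d=T-np.array([t['a'],t['b']])
        o+=[iou,d.ravel()]; e+=(1-iou)*150+(np.abs(d)).sum()
    return o if full else e
best=min((minimize(cost,[585,-60,y,-20],method='Nelder-Mead',options=dict(initial_simplex=np.array([[585,-60,y,-20]]*5)+np.vstack([np.zeros(4),np.diag([30,30,.15,20])]),maxiter=600)) for y in(-.2,0,.2)),key=lambda r:r.fun)
q=best.x; print(np.array2string(q,precision=3),best.fun,cost(q,True))
np.save('q.npy',q)
def l(a): return sum(np.abs(proj(p,W(q,[[-120+26*np.cos(a),75+26*np.sin(a),137]]))[0]-t['l']).sum() for p,M,t in V)
A=np.linspace(-.4,.4,81); print('latch',A[np.argmin([l(a) for a in A])],min(map(l,A)))
for n,P in dict(taba=[q[3],35,138],tabb=[q[3]+80,-35,138],piv=[-120,75,117],ha=[q[3],155,110],hb=[q[3]+80,-155,110]).items(): print(n,W(q,P))
E
python3 fit.py
```

```text
scene a [314.9 186.9] 48
scene b [258.7 192.7] 348
scene l [358.3 190.2] 240
scene (194, 154, 211, 162) 22276 22863
side a [345.1 221. ] 161
side b [334.7 200.3] 129
side l [362.8 238.4] 136
side (269, 283, 70, 36) 545 706
[570.859 -61.999   0.094 -19.578] 162.1538333252967 [np.float64(0.979596257147808), array([ 0.1,  7. ,  0. , -0.3]), np.float64(0.0), array([ 0. , -0.5, -0.3, -0.9])]
latch -0.09000000000000002 3.7106315758119877
taba [[548.1 -29.  138. ]]
tabb [[634.3 -91.2 138. ]]
piv [[444.4   1.4 117. ]]
ha [[536.8  90.5 110. ]]
hb [[ 645.5 -210.7  110. ]]
```

```bash
sed -i "s/m=manip.masks_of(p,'enclosure')\[0\]\['mask'\]/m=max((d['mask'] for d in manip.masks_of(p,'enclosure')),key=lambda z:z.sum())/; s/(abs(H-112)<15)&(S>120)/(abs(H-110)<15)\&(S>150)/" fit.py
cat >> fit.py <<'E'
for i,(p,M,t) in enumerate(V):
    im=p['pixels'][:,:,::-1].copy()
    for P in [*W(q,B),*W(q,[[q[3],35,134],[q[3]+80,-35,134],[-120,75,117]])]:
        u=proj(p,P)[0]; cv2.circle(im,(int(u[0]),int(u[1])),1,(0,255,0),-1)
    cv2.imwrite(f'pics/fit{i}.png',cv2.resize(im[140:330,190:430],None,fx=2.5,fy=2.5))
a,b=[cv2.imread(f'pics/fit{i}.png') for i in(0,1)]
cv2.imwrite('pics/fit.png',cv2.resize(np.hstack([a,b]),(800,317)))
x0=V[0][0]['pixels'][178:206:3,310:322:3]; print(x0[:,1].tolist())
E
python3 fit.py
```

```text
scene a [314.8 186.8] 33
scene b [258.7 192.7] 349
scene l [358.3 190.2] 239
scene (195, 154, 211, 162) 22279 22823
side a [345.1 221. ] 151
side b [334.7 200.3] 130
side l [362.8 238.5] 133
side (266, 183, 156, 126) 12497 12753
[568.789 -61.967   0.089 -17.892] 18.135534627104118 [np.float64(0.979484504715956), array([ 0.5,  7.1,  0.2, -0.4]), np.float64(0.9630965168022096), array([ 0. , -0.4, -0.1, -0.9])]
latch 0.0 4.392062778516248
taba [[547.8 -28.7 138. ]]
tabb [[633.8 -91.3 138. ]]
piv [[442.6   2.  117. ]]
ha [[537.1  90.8 110. ]]
hb [[ 644.5 -210.8  110. ]]
[[223, 212, 184], [224, 212, 184], [223, 212, 182], [51, 83, 164], [47, 55, 82], [49, 56, 83], [47, 56, 82], [47, 55, 82], [48, 55, 82], [89, 89, 92]]
```

View pics/fit.png

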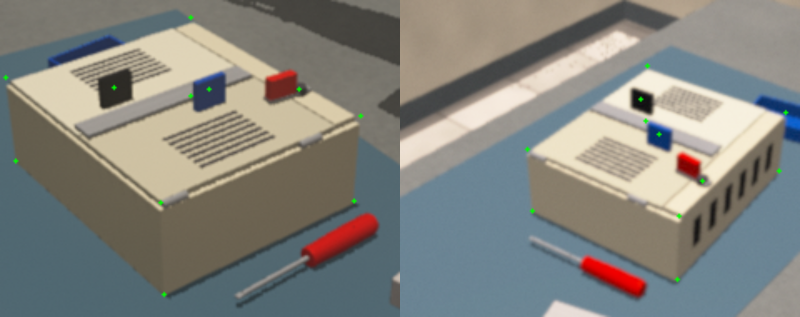

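```bash
python3 -m crank '[{"offset":[0.018,0.031,0],"spin":5},{"offset":[0.036,0.062,0.01],"spin":10},{"offset":[0.054,0.093,0.02],"spin":15},{"offset":[0.072,0.124,0.02],"spin":20},{"offset":[0.09,0.155,0.02],"spin":25},{"offset":[0.108,0.186,0.02],"spin":30},{"offset":[0.126,0.217,0.02],"spin":35},{"offset":[0.144,0.248,0.02],"spin":40}]' 0 20
```

```text
clock: 2.17
eef_pos: [335.0, -266.3, 225.6]
eef_rot: [3.141, 0.0, 1.056]
wrist_force: [0.6, -1.0, -0.6]
finger_gap: 44.1
```

```bash
python3 -m crank '[{"offset":[0.018,0.031,0],"spin":5},{"offset":[0.036,0.062,0],"spin":10},{"offset":[0.054,0.093,0],"spin":15},{"offset":[0.072,0.124,0],"spin":20},{"offset":[0.09,0.155,0],"spin":25},{"offset":[0.108,0.186,0],"spin":30},{"offset":[0.126,0.217,-0.02],"spin":34.5},{"offset":[0.1415,0.247,-0.04],"spin":34.5}]' 0 20
python3 - <<'E'
from h import *
p=snap('wrist','w0.png'); q=np.load('q.npy'); q2=snap('scene','s1.png')
s=manip.read_state(); print(s['clock'],s['eef_pos'],s['eef_rot'],s['finger_gap'])
E
```

```text
clock: 2.83
eef_pos: [477.8, -17.5, 186.0]
eef_rot: [3.138, 0.001, 1.664]
wrist_force: [0.2, -1.3, -0.5]
finger_gap: 0.5
2.9333 [476.51890856 -15.92085343 182.82121382] [-3.13810027e+00 -1.23046734e-03  1.66222505e+00] 0.17142950596601525
```

View pics/w0.png

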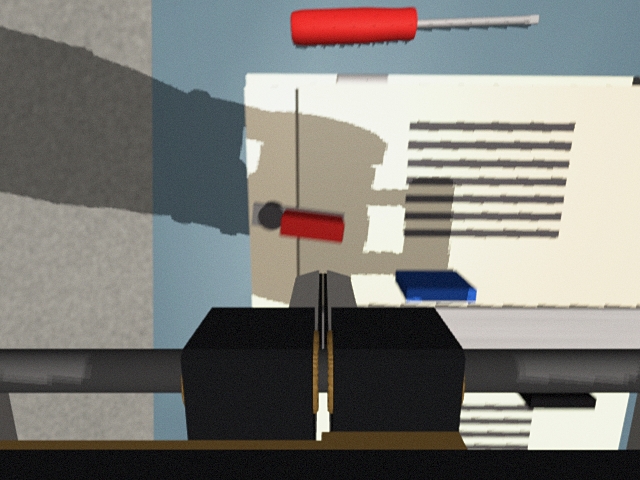

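The wrist view shows the jaws square to the enclosure. The latch pivot is at (271,215), with the rib running to (343,228), so it sits slightly clockwise of the enclosure's x. The blue tab's top edge runs from (398,272) to (470,300). I'll back-project these points.

```bash
cat >> h.py <<'E'
from scipy.spatial.transform import Rotation as Ro
def back(p,s,uv,z):
    T=np.eye(4);T[:3,:3]=Ro.from_euler('xyz',s['eef_rot']).as_matrix();T[:3,3]=s['eef_pos']
    M=T@np.array(p['hand_eye']); d=M[:3,:3]@[(uv[0]-p['cx'])/p['fx'],(uv[1]-p['cy'])/p['fy'],1]; o=M[:3,3]
    return o+d*(z-o[2])/d[2]
def enc(P,q=None):
    q=np.load('q.npy'); d=np.array(P[:2])-q[:2]; c,s=np.cos(q[2]),np.sin(q[2]); return np.array([c*d[0]+s*d[1],-s*d[0]+c*d[1]])
E
python3 - <<'E'
from h import *
np.set_printoptions(precision=1,suppress=True)
s=manip.read_state();p=manip.camera('wrist'); print(s['eef_pos'],s['wrist_force'])
print(np.array(p['hand_eye']))
for n,uv,z in(('pivot',(271,215),121),('rib end',(345,228),146),('rib start',(284,222),146),('corner',(246,75),116),('seam rail',(297,90),116),('tab far end top',(397,271),152),('tab right',(467,271),152),('tab btm r',(475,300),116),('strip edge',(400,306),120)):
    P=back(p,s,uv,z); print(n,P,enc(P))
E
```

```text
[476.5 -15.9 182.8] [-0.6 -0.3  0.6]
[[  -0.    -1.    -0.2   64.5]
 [   1.    -0.     0.     0. ]
 [  -0.    -0.2    1.  -179.7]
 [   0.     0.     0.     1. ]]
pivot [442.7   5.6 121. ] [-119.5   78.5]
rib end [487.1   6.5 146. ] [-75.2  75.4]
rib start [453.1   6.7 146. ] [-109.1   78.8]
corner [422.6  85.6 116. ] [-132.5  160. ]
seam rail [452.8  80.1 116. ] [-102.9  151.8]
tab far end top [517.9 -13.9 152. ] [-46.4  52.4]
tab right [556.5 -10.3 152. ] [-7.6 52.5]
tab btm r [579.8 -39.6 116. ] [12.9 21.3]
strip edge [530.1 -46.8 120. ] [-37.2  18.6]
```

```bash
python3 -m crank '[{"offset":[0,0,-0.015],"spin":0},{"offset":[0,0,-0.03],"spin":0},{"offset":[0,0,-0.045],"spin":0},{"offset":[0,0,-0.055],"spin":0},{"offset":[-0.001,0.003,-0.055],"spin":0},{"offset":[-0.002,0.006,-0.055],"spin":0},{"offset":[-0.001,0.009,-0.055],"spin":0},{"offset":[0,0.012,-0.055],"spin":0}]' 0 20
python3 -m crank '[{"offset":[0,0.003,0],"spin":0},{"offset":[0.001,0.006,0],"spin":0},{"offset":[0.0015,0.009,0],"spin":0},{"offset":[0.0015,0.012,0],"spin":0},{"offset":[0.0015,0.015,0],"spin":0},{"offset":[0,0.018,0],"spin":0},{"offset":[-0.001,0.020,0],"spin":0},{"offset":[-0.002,0.023,0],"spin":0}]' 0 20
python3 - <<'E'
from h import *
s=manip.read_state(); print(s['clock'],s['eef_pos'],s['wrist_force'],enc(s['eef_pos']))
E
```

```text
clock: 3.65
eef_pos: [476.6, -5.8, 130.3]
eef_rot: [-3.14, 0.0, 1.661]
wrist_force: [-1.2, -4.4, 0.3]
finger_gap: 0.0
clock: 4.32
eef_pos: [474.5, 17.4, 130.3]
eef_rot: [-3.141, 0.0, 1.661]
wrist_force: [0.6, -2.3, -0.3]
finger_gap: 0.6
4.3167 [474.54470158  17.40846356 130.31532405] [ 0.63224267 -2.31954108 -0.31259803] [-86.78343906  87.47064285]
```

```bash
python3 -m crank '[{"offset":[-0.002,0.003,0],"spin":0},{"offset":[-0.0035,0.006,0],"spin":0},{"offset":[-0.005,0.009,0],"spin":0},{"offset":[-0.008,0.011,0],"spin":0},{"offset":[-0.0105,0.013,0],"spin":0},{"offset":[-0.0135,0.015,0],"spin":0},{"offset":[-0.016,0.015,0],"spin":0},{"offset":[-0.0175,0.0155,0],"spin":0}]' 0 20
python3 -m crank '[{"offset":[-0.0005,0,0],"spin":0},{"offset":[-0.001,0,0],"spin":0},{"offset":[-0.001,0,0],"spin":0},{"offset":[-0.0015,0,0],"spin":0},{"offset":[-0.0015,0,0],"spin":0},{"offset":[-0.002,0,0],"spin":0},{"offset":[-0.002,0,0],"spin":0},{"offset":[-0.002,0,0],"spin":0}]' 0 20
```

```text
clock: 4.98
eef_pos: [457.0, 33.2, 130.4]
eef_rot: [3.142, -0.0, 1.661]
wrist_force: [8.3, -0.4, -2.0]
finger_gap: 0.4
clock: 5.65
eef_pos: [456.7, 33.1, 130.7]
eef_rot: [3.137, 0.0, 1.661]
wrist_force: [16.7, 0.1, -8.1]
finger_gap: 1.0
```

```bash
python3 -m crank '[{"offset":[0.01,0,0],"spin":0},{"offset":[0.015,0,0.02],"spin":0},{"offset":[0.015,0,0.055],"spin":0},{"offset":[0.03,-0.01,0.06],"spin":0},{"offset":[0.05,-0.025,0.06],"spin":0},{"offset":[0.07,-0.04,0.06],"spin":0},{"offset":[0.09,-0.055,0.06],"spin":0},{"offset":[0.091,-0.062,0.06],"spin":0}]' 0 20
python3 -m crank '[{"offset":[0,0,0],"spin":0},{"offset":[0,0,0],"spin":0},{"offset":[0,0,0],"spin":0},{"offset":[0,0,0],"spin":0},{"offset":[0,0,0],"spin":0},{"offset":[0,0,0],"spin":0},{"offset":[0,0,0],"spin":0},{"offset":[0,0,0],"spin":0}]' 0.75 20
python3 - <<'E'
from h import *
np.set_printoptions(precision=1,suppress=True)
s=manip.read_state(); p=snap('wrist','w1.png')
print(s['clock'],s['eef_pos'],s['wrist_force'],enc(s['eef_pos']))
h=cv2.cvtColor(p['pixels'],cv2.COLOR_RGB2HSV).astype(int)
k=((abs(h[...,0]-112)<14)&(h[...,1]>150)).astype(np.uint8)
n,l,st,c=cv2.connectedComponentsWithStats(k)
for i in range(1,n):
    if st[i,4]>150:
        x,y,w,hh,_=st[i]; print(st[i],[enc(back(p,s,uv,z)) for uv,z in(((x,y),116),((x+w,y),116),((x,y+hh),152),((x+w,y+hh),152))])
E
```

```text
clock: 6.32
eef_pos: [549.2, -30.4, 190.1]
eef_rot: [3.138, 0.0, 1.66]
wrist_force: [-0.6, 1.1, -0.6]
finger_gap: 0.5
clock: 6.98
eef_pos: [549.2, -30.2, 190.2]
eef_rot: [3.137, 0.0, 1.66]
wrist_force: [-0.0, 0.3, -0.1]
finger_gap: 50.5
6.9833 [549.2 -30.2 190.2] [-0.   0.3 -0.1] [-16.7  33.4]
[ 284  243   69   26 1737] [array([-41.4,  37.2]), array([ 3.9, 37.1]), array([-38.4,  30.5]), array([ 1.2, 30.4])]
```

View pics/w1.png

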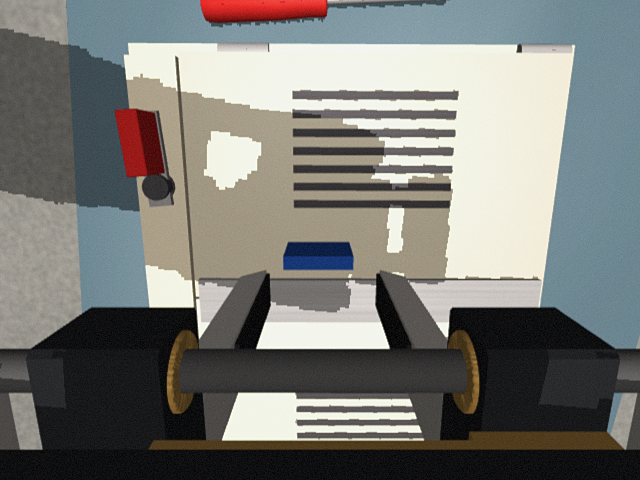

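The latch now points outward past 90°, clear of the door. The blue tab at (284..353, 243..269) lies between the open fingers. I'll descend and grip it across its 40 mm length, so that it can pivot in the pads.

```bash
python3 -m crank '[{"offset":[-0.002,0.001,-0.005],"spin":0},{"offset":[-0.002,0.001,-0.015],"spin":0},{"offset":[-0.002,0.001,-0.025],"spin":0},{"offset":[-0.002,0.001,-0.035],"spin":0},{"offset":[-0.002,0.001,-0.045],"spin":0},{"offset":[-0.002,0.001,-0.055],"spin":0},{"offset":[-0.002,0.001,-0.063],"spin":0},{"offset":[-0.002,0.001,-0.066],"spin":0}]' 0.75 25
python3 -m crank '[{"offset":[0,0,0],"spin":0},{"offset":[0,0,0],"spin":0},{"offset":[0,0,0],"spin":0},{"offset":[0,0,0],"spin":0},{"offset":[0,0,0],"spin":0},{"offset":[0,0,0],"spin":0},{"offset":[0,0,0],"spin":0},{"offset":[0,0,0],"spin":0}]' 0.3 25
```

```text
clock: 7.7
eef_pos: [546.7, -29.2, 122.5]
eef_rot: [3.139, -0.0, 1.66]
wrist_force: [-0.9, 0.2, -0.7]
finger_gap: 70.4
clock: 8.37
eef_pos: [546.6, -29.3, 122.8]
eef_rot: [3.139, -0.0, 1.66]
wrist_force: [-5.1, -1.0, 6.7]
finger_gap: 40.1
```

```bash
python3 -m crank '[{"offset":[0,0.001,0.0036],"spin":0},{"offset":[-0.0003,0.003,0.0094],"spin":0},{"offset":[-0.0005,0.005,0.0153],"spin":0},{"offset":[-0.0007,0.0076,0.021],"spin":0},{"offset":[-0.0009,0.0104,0.0266],"spin":0},{"offset":[-0.0012,0.0134,0.032],"spin":0},{"offset":[-0.0015,0.0168,0.0373],"spin":0},{"offset":[-0.0018,0.0203,0.0423],"spin":0}]' 0.3 25
```

```text
clock: 9.03
eef_pos: [544.8, -8.7, 165.6]
eef_rot: [3.139, 0.0, 1.66]
wrist_force: [4.9, -0.5, -11.0]
finger_gap: 39.7
```

```bash
python3 -m crank '[{"offset":[-0.0003,0.0036,0.0045],"spin":0},{"offset":[-0.0007,0.0075,0.0093],"spin":0},{"offset":[-0.001,0.0118,0.0137],"spin":0},{"offset":[-0.0015,0.0163,0.0179],"spin":0},{"offset":[-0.0019,0.021,0.0219],"spin":0},{"offset":[-0.0023,0.0259,0.0258],"spin":0},{"offset":[-0.0028,0.031,0.0293],"spin":0},{"offset":[-0.0032,0.0363,0.0326],"spin":0}]' 0.3 25
```

```text
clock: 9.7
eef_pos: [541.6, 27.6, 198.9]
eef_rot: [3.139, 0.001, 1.66]
wrist_force: [3.5, -4.4, -7.4]
finger_gap: 39.9
```

```bash
python3 -m crank '[{"offset":[-0.0003,0.0035,0.0018],"spin":0},{"offset":[-0.0007,0.0075,0.0038],"spin":0},{"offset":[-0.001,0.0115,0.0058],"spin":0},{"offset":[-0.0014,0.0155,0.0075],"spin":0},{"offset":[-0.0017,0.019,0.0088],"spin":0},{"offset":[-0.0017,0.019,0.0088],"spin":0},{"offset":[-0.0017,0.019,0.0088],"spin":0},{"offset":[-0.0017,0.019,0.0088],"spin":0}]' 0.3 25
python3 -m crank '[{"offset":[0,0,0],"spin":0},{"offset":[0,0,0],"spin":0},{"offset":[0,0,0],"spin":0},{"offset":[0,0,0],"spin":0},{"offset":[0,0,0],"spin":0},{"offset":[0,0,0],"spin":0},{"offset":[0,0,0],"spin":0},{"offset":[0,0,0],"spin":0}]' 0.75 25
python3 - <<'E'
from h import *
p=snap('scene'); s=snap('side'); 
cv2.imwrite('pics/a_half.png',np.hstack([p['pixels'][60:340,150:500],s['pixels'][60:340,230:580]])[:,:,::-1])
E
```

```text
clock: 10.37
eef_pos: [540.0, 47.0, 208.6]
eef_rot: [3.138, 0.0, 1.66]
wrist_force: [0.0, 1.1, 2.6]
finger_gap: 39.7
clock: 11.03
eef_pos: [540.0, 47.0, 208.6]
eef_rot: [3.138, 0.0, 1.66]
wrist_force: [-0.2, -0.1, 0.0]
finger_gap: 70.6
```

View pics/a_half.png

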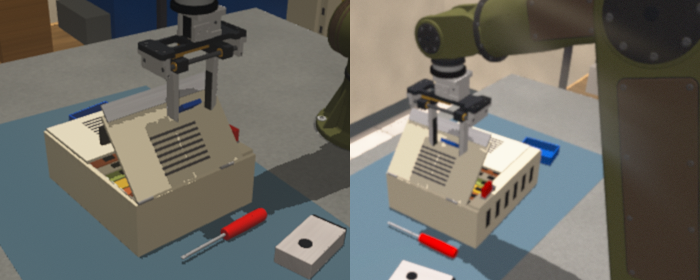

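The left door stands at about half open by itself, with the fingers clear of the tab (force ~0). Next I'll rise, move inside and shut the fingers.

```bash
python3 -m crank '[{"offset":[0,0,0.01],"spin":0},{"offset":[0,0,0.03],"spin":0},{"offset":[0,0,0.055],"spin":0},{"offset":[0,0,0.085],"spin":0},{"offset":[0,0,0.1],"spin":0},{"offset":[0.002,-0.02,0.1],"spin":0},{"offset":[0.004,-0.05,0.1],"spin":0},{"offset":[0.007,-0.08,0.1],"spin":0}]' 0.75 25
python3 -m crank '[{"offset":[0.001,-0.006,0],"spin":0},{"offset":[0.001,-0.008,0],"spin":0},{"offset":[0.001,-0.008,-0.02],"spin":0},{"offset":[0.001,-0.008,-0.04],"spin":0},{"offset":[0.001,-0.008,-0.06],"spin":0},{"offset":[0.001,-0.008,-0.08],"spin":0},{"offset":[0.001,-0.008,-0.09],"spin":0},{"offset":[0.001,-0.008,-0.096],"spin":0}]' 0 25
python3 - <<'E'
from h import *
s=manip.read_state(); print(s['eef_pos'],s['wrist_force'],enc(s['eef_pos']),s['finger_gap'])
E
```

```text
clock: 11.8
eef_pos: [546.9, -33.6, 309.8]
eef_rot: [3.137, 0.001, 1.662]
wrist_force: [0.2, -0.4, 0.5]
finger_gap: 70.6
clock: 12.47
eef_pos: [547.7, -40.7, 213.0]
eef_rot: [3.138, 0.0, 1.663]
wrist_force: [0.3, -0.3, 0.2]
finger_gap: 20.4
[547.65236494 -40.68489789 212.98194328] [ 0.28529212 -0.32448114  0.21698757] [-19.15276327  23.08383692] 20.433801431721292
```

```bash
for i in 1 2; do python3 -m crank '[{"offset":[-0.0004,0.005,0],"spin":0},{"offset":[-0.0009,0.01,0],"spin":0},{"offset":[-0.0013,0.015,0],"spin":0},{"offset":[-0.0018,0.02,0],"spin":0},{"offset":[-0.0022,0.025,0],"spin":0},{"offset":[-0.0027,0.03,0],"spin":0},{"offset":[-0.0031,0.035,0],"spin":0},{"offset":[-0.0036,0.04,0],"spin":0}]' 0 25; done
```

```text
clock: 13.13
eef_pos: [544.8, -1.3, 214.8]
eef_rot: [3.135, 0.003, 1.662]
wrist_force: [1.6, -8.6, 6.2]
finger_gap: 0.5
clock: 13.8
eef_pos: [541.7, 38.6, 216.1]
eef_rot: [3.132, 0.004, 1.662]
wrist_force: [-0.0, -5.7, 4.2]
finger_gap: 0.4
```

```bash
python3 -m crank '[{"offset":[-0.0004,0.005,0],"spin":0},{"offset":[-0.0009,0.01,0],"spin":0},{"offset":[-0.0013,0.015,0],"spin":0},{"offset":[-0.0018,0.02,0],"spin":0},{"offset":[-0.0022,0.025,0],"spin":0},{"offset":[-0.0027,0.03,0],"spin":0},{"offset":[-0.0031,0.035,0],"spin":0},{"offset":[-0.0036,0.04,0],"spin":0}]' 0 25
python3 -m crank '[{"offset":[-0.0004,0.004,0],"spin":0},{"offset":[-0.0008,0.008,0],"spin":0},{"offset":[-0.0011,0.012,0],"spin":0},{"offset":[-0.0014,0.016,0],"spin":0},{"offset":[-0.0017,0.019,0],"spin":0},{"offset":[-0.002,0.022,0],"spin":0},{"offset":[-0.0022,0.025,0],"spin":0},{"offset":[-0.0025,0.028,0],"spin":0}]' 0 25
```

```text
clock: 14.47
eef_pos: [538.1, 79.1, 216.1]
eef_rot: [3.132, 0.004, 1.662]
wrist_force: [0.6, -4.1, 2.1]
finger_gap: 0.7
clock: 15.13
eef_pos: [535.4, 107.3, 215.9]
eef_rot: [3.133, 0.004, 1.662]
wrist_force: [0.2, -4.9, -1.5]
finger_gap: 0.6
```

```bash
python3 -m crank '[{"offset":[-0.0001,0.0015,0],"spin":0},{"offset":[-0.0003,0.003,0],"spin":0},{"offset":[-0.0004,0.0045,0],"spin":0},{"offset":[-0.0005,0.006,0],"spin":0},{"offset":[-0.0006,0.007,0],"spin":0},{"offset":[-0.0007,0.008,0],"spin":0},{"offset":[-0.0008,0.009,0],"spin":0},{"offset":[-0.0009,0.01,0],"spin":0}]' 0 25
python3 -m crank '[{"offset":[0,0.0005,0],"spin":0},{"offset":[0,0.001,0],"spin":0},{"offset":[0,0.0015,0],"spin":0},{"offset":[0,0.002,0],"spin":0},{"offset":[0,0.0025,0],"spin":0},{"offset":[0,0.003,0],"spin":0},{"offset":[0,0.0035,0],"spin":0},{"offset":[0,0.004,0],"spin":0}]' 0 25
```

```text
clock: 15.8
eef_pos: [534.5, 117.4, 215.9]
eef_rot: [3.133, 0.004, 1.662]
wrist_force: [1.2, -4.4, -0.9]
finger_gap: 0.3
clock: 16.47
eef_pos: [534.5, 119.2, 215.8]
eef_rot: [3.134, 0.008, 1.661]
wrist_force: [-0.8, -23.2, -1.4]
finger_gap: 0.3
```

```bash
python3 -m crank '[{"offset":[0.001,-0.01,0],"spin":0},{"offset":[0.01,-0.03,0],"spin":0},{"offset":[0.025,-0.06,0],"spin":0},{"offset":[0.04,-0.09,0],"spin":0},{"offset":[0.055,-0.12,0],"spin":0},{"offset":[0.07,-0.15,0],"spin":0},{"offset":[0.085,-0.18,-0.01],"spin":0},{"offset":[0.098,-0.21,-0.025],"spin":0}]' 0 25
python3 -m crank '[{"offset":[0,0,0],"spin":0},{"offset":[0,0,0],"spin":0},{"offset":[0,0,0],"spin":0},{"offset":[0,0,0],"spin":0},{"offset":[0,0,0],"spin":0},{"offset":[0,0,0],"spin":0},{"offset":[0,0,0],"spin":0},{"offset":[0,0,0],"spin":0}]' 0.75 25
python3 - <<'E'
from h import *
np.set_printoptions(precision=1,suppress=True)
s=manip.read_state(); p=snap('wrist'); print(s['eef_pos'],s['wrist_force'],enc(s['eef_pos']))
sc=snap('scene'); cv2.imwrite('pics/b0.png',np.hstack([cv2.resize(p['pixels'],(440,330)),sc['pixels'][40:370,150:510]])[:,:,::-1]); cv2.imwrite('pics/w2.png',p['pixels'][:,:,::-1])
E
```

```text
clock: 17.13
eef_pos: [633.9, -92.1, 192.1]
eef_rot: [3.13, 0.008, 1.661]
wrist_force: [1.3, 0.1, -0.5]
finger_gap: 0.3
clock: 17.8
eef_pos: [633.9, -91.7, 192.4]
eef_rot: [3.13, 0.008, 1.661]
wrist_force: [-0.4, -1.2, 0.2]
finger_gap: 50.2
[633.9 -91.7 192.4] [-0.4 -1.2  0.2] [ 62.2 -35.5]
```

View pics/b0.png

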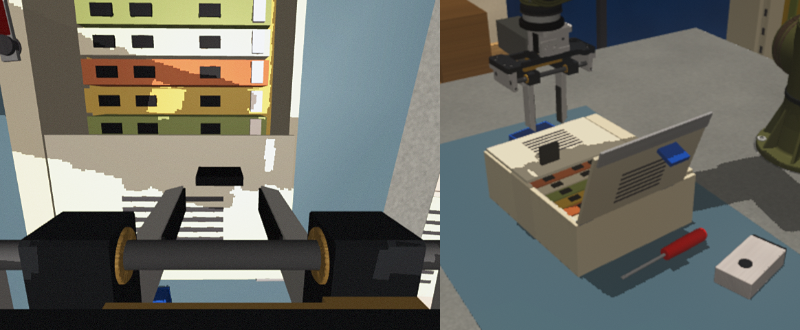

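The left door is lying back past upright, and the black tab at (285..353, 241..270) sits between the fingers. I'll grip it the same way.

```bash
python3 -m crank '[{"offset":[-0.002,0.001,-0.005],"spin":0},{"offset":[-0.002,0.001,-0.015],"spin":0},{"offset":[-0.002,0.001,-0.025],"spin":0},{"offset":[-0.002,0.001,-0.035],"spin":0},{"offset":[-0.002,0.001,-0.045],"spin":0},{"offset":[-0.002,0.001,-0.055],"spin":0},{"offset":[-0.002,0.001,-0.063],"spin":0},{"offset":[-0.002,0.001,-0.067],"spin":0}]' 0.75 25
python3 -m crank '[{"offset":[0,0,0],"spin":0},{"offset":[0,0,0],"spin":0},{"offset":[0,0,0],"spin":0},{"offset":[0,0,0],"spin":0},{"offset":[0,0,0],"spin":0},{"offset":[0,0,0],"spin":0},{"offset":[0,0,0],"spin":0},{"offset":[0,0,0],"spin":0}]' 0.3 25
```

```text
clock: 18.57
eef_pos: [631.4, -90.9, 123.4]
eef_rot: [3.132, 0.008, 1.661]
wrist_force: [-0.6, -0.4, -0.0]
finger_gap: 70.7
clock: 19.23
eef_pos: [632.3, -90.8, 124.0]
eef_rot: [3.129, 0.008, 1.661]
wrist_force: [6.8, 0.5, -1.0]
finger_gap: 39.7
```

```bash
python3 -m crank '[{"offset":[0,-0.001,0.0036],"spin":0},{"offset":[0.0003,-0.003,0.0094],"spin":0},{"offset":[0.0005,-0.005,0.0153],"spin":0},{"offset":[0.0007,-0.0077,0.021],"spin":0},{"offset":[0.0009,-0.0106,0.0266],"spin":0},{"offset":[0.0012,-0.0137,0.032],"spin":0},{"offset":[0.0015,-0.0171,0.0373],"spin":0},{"offset":[0.0018,-0.0207,0.0423],"spin":0}]' 0.3 25
python3 -m crank '[{"offset":[0.0003,-0.0036,0.0045],"spin":0},{"offset":[0.0007,-0.0075,0.0093],"spin":0},{"offset":[0.001,-0.0119,0.0137],"spin":0},{"offset":[0.0015,-0.0164,0.0179],"spin":0},{"offset":[0.0019,-0.0212,0.0219],"spin":0},{"offset":[0.0023,-0.0261,0.0258],"spin":0},{"offset":[0.0028,-0.0313,0.0293],"spin":0},{"offset":[0.0032,-0.0366,0.0326],"spin":0}]' 0.3 25
```

```text
clock: 19.9
eef_pos: [634.0, -110.9, 165.7]
eef_rot: [3.13, 0.007, 1.662]
wrist_force: [4.0, 3.1, -9.3]
finger_gap: 39.9
clock: 20.57
eef_pos: [637.2, -146.8, 198.0]
eef_rot: [3.131, 0.005, 1.662]
wrist_force: [1.9, 5.5, -5.1]
finger_gap: 39.4
```

```bash
python3 -m crank '[{"offset":[0.0003,-0.0037,0.0021],"spin":0},{"offset":[0.0007,-0.0078,0.0043],"spin":0},{"offset":[0.001,-0.012,0.0065],"spin":0},{"offset":[0.0014,-0.0165,0.0083],"spin":0},{"offset":[0.0018,-0.0208,0.0097],"spin":0},{"offset":[0.0018,-0.0208,0.0097],"spin":0},{"offset":[0.0018,-0.0208,0.0097],"spin":0},{"offset":[0.0018,-0.0208,0.0097],"spin":0}]' 0.3 25
python3 -m crank '[{"offset":[0,0,0],"spin":0},{"offset":[0,0,0],"spin":0},{"offset":[0,0,0],"spin":0},{"offset":[0,0,0],"spin":0},{"offset":[0,0,0],"spin":0},{"offset":[0,0,0],"spin":0},{"offset":[0,0,0],"spin":0},{"offset":[0,0,0],"spin":0}]' 0.75 25
python3 - <<'E'
from h import *
p=snap('scene'); s=snap('side'); print(enc(manip.read_state()['eef_pos']))
cv2.imwrite('pics/b_half.png',np.hstack([p['pixels'][60:340,150:500],s['pixels'][60:340,230:580]])[:,:,::-1])
E
```

```text
clock: 21.23
eef_pos: [639.1, -167.5, 208.1]
eef_rot: [3.13, 0.005, 1.662]
wrist_force: [0.3, 1.9, 2.3]
finger_gap: 39.4
clock: 21.9
eef_pos: [639.1, -167.5, 208.1]
eef_rot: [3.13, 0.005, 1.662]
wrist_force: [-0.3, 0.2, -0.6]
finger_gap: 70.4
[  60.56785564 -111.37380773]
```

View pics/b_half.png

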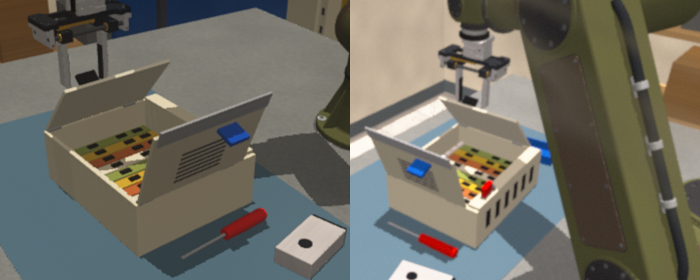

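```bash
python3 -m crank '[{"offset":[0,0,0.01],"spin":0},{"offset":[0,0,0.03],"spin":0},{"offset":[0,0,0.055],"spin":0},{"offset":[0,0,0.085],"spin":0},{"offset":[0,0,0.1],"spin":0},{"offset":[-0.002,0.02,0.1],"spin":0},{"offset":[-0.004,0.05,0.1],"spin":0},{"offset":[-0.007,0.08,0.1],"spin":0}]' 0.75 25
python3 -m crank '[{"offset":[0,0.003,0],"spin":0},{"offset":[0,0.004,0],"spin":0},{"offset":[0,0.004,-0.02],"spin":0},{"offset":[0,0.004,-0.04],"spin":0},{"offset":[0,0.004,-0.06],"spin":0},{"offset":[0,0.004,-0.08],"spin":0},{"offset":[0,0.004,-0.09],"spin":0},{"offset":[0,0.004,-0.096],"spin":0}]' 0 25
python3 - <<'E'
from h import *
s=manip.read_state(); print(s['eef_pos'],s['wrist_force'],enc(s['eef_pos']),s['finger_gap'])
E
```

```text
clock: 22.67
eef_pos: [631.9, -87.0, 309.0]
eef_rot: [3.129, 0.005, 1.661]
wrist_force: [0.7, -0.4, -0.8]
finger_gap: 70.5
clock: 23.33
eef_pos: [631.6, -83.9, 211.8]
eef_rot: [3.131, 0.005, 1.66]
wrist_force: [-0.0, 0.5, 0.3]
finger_gap: 20.9
[631.61110988 -83.89549043 211.83872648] [-0.03227741  0.45888419  0.29796424] [ 60.61406364 -27.44812806] 20.863366539380873
```

```bash
for i in 1 2 3; do python3 -m crank '[{"offset":[0.0004,-0.005,0],"spin":0},{"offset":[0.0009,-0.01,0],"spin":0},{"offset":[0.0013,-0.015,0],"spin":0},{"offset":[0.0018,-0.02,0],"spin":0},{"offset":[0.0022,-0.025,0],"spin":0},{"offset":[0.0027,-0.03,0],"spin":0},{"offset":[0.0031,-0.035,0],"spin":0},{"offset":[0.0036,-0.04,0],"spin":0}]' 0 25; done
```

```text
clock: 24.0
eef_pos: [635.9, -123.1, 213.8]
eef_rot: [3.128, 0.004, 1.661]
wrist_force: [-0.3, 8.8, 7.2]
finger_gap: 0.3
clock: 24.67
eef_pos: [639.9, -163.0, 215.1]
eef_rot: [3.126, 0.003, 1.662]
wrist_force: [-0.2, 5.6, 3.2]
finger_gap: 0.6
clock: 25.33
eef_pos: [643.5, -203.4, 215.0]
eef_rot: [3.126, 0.003, 1.662]
wrist_force: [0.1, 4.6, 3.0]
finger_gap: 0.3
```

```bash
python3 -m crank '[{"offset":[0.0004,-0.004,0],"spin":0},{"offset":[0.0007,-0.008,0],"spin":0},{"offset":[0.001,-0.012,0],"spin":0},{"offset":[0.0014,-0.0155,0],"spin":0},{"offset":[0.0017,-0.0185,0],"spin":0},{"offset":[0.0019,-0.0215,0],"spin":0},{"offset":[0.0021,-0.024,0],"spin":0},{"offset":[0.0023,-0.026,0],"spin":0}]' 0 25
python3 -m crank '[{"offset":[0.0001,-0.0015,0],"spin":0},{"offset":[0.0002,-0.0025,0],"spin":0},{"offset":[0.0003,-0.0035,0],"spin":0},{"offset":[0.0004,-0.0045,0],"spin":0},{"offset":[0.0005,-0.0055,0],"spin":0},{"offset":[0.0006,-0.0065,0],"spin":0},{"offset":[0.0007,-0.0075,0],"spin":0},{"offset":[0.0008,-0.0085,0],"spin":0}]' 0 25
```

```text
clock: 26.0
eef_pos: [645.5, -229.5, 214.1]
eef_rot: [3.128, 0.002, 1.662]
wrist_force: [-0.6, 4.7, -2.6]
finger_gap: 0.3
clock: 26.67
eef_pos: [646.3, -237.7, 214.0]
eef_rot: [3.128, 0.001, 1.662]
wrist_force: [-1.7, 11.1, -0.8]
finger_gap: 0.7
```

Force is starting to build, so the stop should be close. I'll nudge it slowly.

```bash
python3 -m crank '[{"offset":[0,-0.0005,0],"spin":0},{"offset":[0,-0.001,0],"spin":0},{"offset":[0,-0.0015,0],"spin":0},{"offset":[0,-0.002,0],"spin":0},{"offset":[0,-0.0025,0],"spin":0},{"offset":[0,-0.0025,0],"spin":0},{"offset":[0,-0.0025,0],"spin":0},{"offset":[0,-0.0025,0],"spin":0}]' 0 25
```

```text
clock: 27.33
eef_pos: [646.3, -238.0, 213.9]
eef_rot: [3.129, -0.003, 1.664]
wrist_force: [-2.5, 17.3, -0.1]
finger_gap: 0.4
```

```bash
python3 -m crank '[{"offset":[0,0.01,0],"spin":0},{"offset":[-0.002,0.03,0],"spin":0},{"offset":[-0.004,0.06,0.01],"spin":0},{"offset":[-0.008,0.09,0.04],"spin":0},{"offset":[-0.01,0.12,0.07],"spin":0},{"offset":[-0.01,0.14,0.1],"spin":0},{"offset":[-0.01,0.15,0.12],"spin":0},{"offset":[-0.01,0.15,0.14],"spin":0}]' 0 25
python3 - <<'E'
from h import *
p=snap('scene'); s=snap('side'); st=manip.read_state(); print(st['clock'],st['eef_pos'],st['wrist_force'])
np.set_printoptions(precision=1,suppress=True)
for c,f in((p,'scene'),(s,'side')):
    for n in('driver','tray','supply'): print(f,n,[np.array(d['location']) for d in manip.search_frame(c,n)[:1]])
q=np.load('q.npy'); c,sn=np.cos(q[2]),np.sin(q[2])
ims=[]
for v in(p,s):
    im=v['pixels'][:,:,::-1].copy()
    for sg,L in((1,171),(-1,154)):
      for th,col in((1.9,(0,255,0)),(1.8,(0,0,255))):
        for x in(-95,95):
            P=[x,sg*(155-L*np.cos(th)),110+L*np.sin(th)]
            u=proj(v,[q[0]+c*P[0]-sn*P[1],q[1]+sn*P[0]+c*P[1],P[2]])[0]; cv2.circle(im,(int(u[0]),int(u[1])),1,col,-1)
    ims.append(im)
cv2.imwrite('pics/end.png',cv2.resize(np.hstack([ims[0][60:340,150:450],ims[1][100:380,230:530]]),(800,373)))
E
```

```text
clock: 28.0
eef_pos: [636.4, -86.2, 356.7]
eef_rot: [3.126, -0.001, 1.665]
wrist_force: [-0.5, 0.8, 0.3]
finger_gap: 0.4
28.1 [636.9001028  -88.03075973 358.09976842] [-0.03841138 -0.44310519 -0.64654585]
scene driver [array([581.1, 130.4, 200.7])]
scene tray [array([604.5, -52.2, 110. ])]
scene supply [array([447.6, 270.2,  35.6])]
side driver [array([484.3, 152.6,  20.3])]
side tray [array([ 499.2, -395.2,   12.8])]
side supply [array([420.9, 270.6,  29. ])]
```

View pics/end.png

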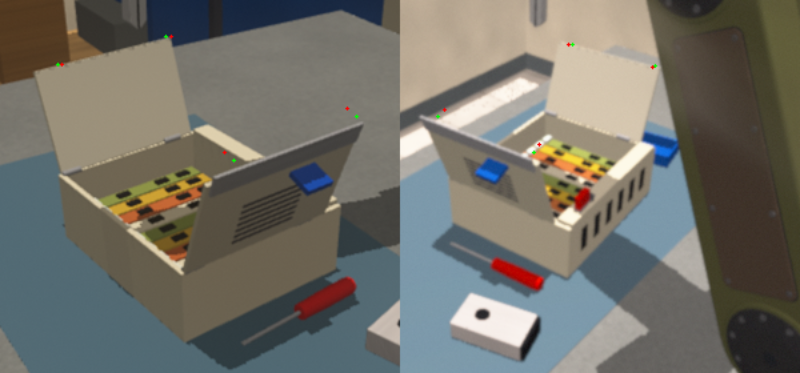

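Both doors stand at their stop marks: the right door's edge is on the 1.9 rad dots, and the left door's strip is just past its dots because its outer face is offset. The latch points outward and the driver, supply and tray look unmoved. I'm handing it in.

```bash
python3 -c "
from cell import manip
print(manip.sign_off())"
```

```text
the job is handed in; nothing more can be done
None
```

The job is done in the order asked and was handed in at about 28 s of the 72 s allowed.

**What I did:**
- **Latch:** I pushed the red latch outwards to its stop. The tool stopped moving and the force rose to about 17 N.
- **Doors:** I opened the left door first, then the right. Each was raised by its tab to about 0.95 rad and let go. It stood there with the fingers open and no force on the wrist. I then pushed it slowly from inside to its stop, where the force was about 23 N on the left door and 17 N on the right.

**Last checks:**
- **Right door:** In the final pictures its edge lies on the predicted 1.9 rad marks.
- **Left door:** Its strip shows a few pixels past its marks. I put this down to the marks being drawn for the inner face while the strip lies on the outer one. The tool stopped where the 1.9 rad stop was predicted, to within a millimetre.
- **Things around the enclosure:** The side camera finds the driver and supply within about 3 mm of their starting places. It finds the tray about 8 mm off, mainly along x; I took that as network scatter, since the arm never went near it.
- **Disagreement:** The scene camera's network placed the driver and the tray on the enclosure. Those are false detections, since that picture shows the driver in its place and the side view shows both where they were.
- **Robot:** It was clear of everything, with a wrist force under 1 N.

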